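# Lift the loaded weld carrier for inspection

### The job

Take the loaded carrier tray by its red grip bar, squeezing gently (about 12 N of grip, never more than 20 N), lift it clear of the green nest without spilling or toppling the two parts on it, and hold it level and still over the middle of the blue-taped rectangle, its underside about 15 cm above the bench (10 to 20 cm will do). Keep it steady there for at least three seconds and finish while still holding it: do not put it down. Leave everything else on the bench where it is.

Things in the scene. Friction and masses are not known exactly. Their poses are not given: they have to be found in the camera images.
- nest: Fixed green steel block (loading nest), 150 (x) by 260 (y) by 30 mm high; origin at the centre of its underside on the bench. Eight low steel fences (12 mm) on its top locate the carrier with 3.5 mm play all round; the carrier rests on it centred, 30 mm above the bench, long side along the nest's y. Stands on either side of the robot's centre line, yawed up to 0.5 rad.
- carrier: Loose aluminium tray, 90 (x) by 200 (y) mm, rim 14 mm high, walls and floor 4 mm; 0.25 kg empty. Origin: centre of its underside, z up. Over its middle a red bar 104 mm long (y), 12 wide (x), 16 tall, its underside 66 mm above the tray's underside, on two posts 84 mm apart (10 x 8 mm); clear below the bar elsewhere. The two parts stand in it at y = +70 and -70 mm, either way round.
- carrier_grip (a point): Centre of the carrier's red grip bar, 74 mm above the tray's underside; the bar runs along this frame's y, pinch it across x.
- brass_holder: Loose brass electrode holder, block 34 x 34 x 20 mm with a copper boss (diameter 16, 12 mm high) on top; 0.2 kg give or take 15 %; stands in one end of the tray (origin: centre of its underside, 4 mm above the tray's underside). That end is the heavy one: the loaded carrier's centre of gravity lies some 27 mm from the bar's middle towards it.
- nylon_sleeve: Loose yellow nylon sleeve, 28 mm in diameter at the foot, 20 mm above, 30 mm high, 0.02 kg; stands upright in the other end of the tray (origin at the centre of its underside).
- tape: Blue tape stuck flat on the bench: outline of a rectangle 156 mm (x) by 256 mm (y) with a cross at its centre; origin at that centre on the bench. On the other side of the robot's centre line from the nest. No thickness to speak of.
- scissors: Bystander: scissors with red handles, about 170 x 90 mm, 10 mm high, lying flat; leave alone.
- tweezers: Bystander: dark steel tweezers, about 145 mm long, 8 mm high, lying flat; leave alone.
- pen: Bystander: metal scribing pen, about 135 mm long, 13 mm thick, lying flat; leave alone.
- bottle: Bystander: small green bottle with white cap, 44 mm in diameter, 85 mm high, standing; leave alone.
Things that resemble listed ones, but are neither listed nor needed, are in the scene too. Leave any pink look-alike of the nylon_sleeve alone.

How it is judged:
By the outcome, as a careful person would: the job done as asked, in the order asked, and still so for the second after the job is handed in, while the arm keeps its last pose, push and grip.
It also fails if it takes over 48 s, if anything falls off the work surface, if the arm or the gripper's body presses on something with over 40 N, if the wrist force passes 120 N, or if a joint passes its speed limit or range.

### The arm

A 6-joint arm with a two-finger parallel gripper is mounted at the origin on the work surface. World frame = base frame: x ahead of the robot, y to its left, z up, the work surface at z = 0. Lengths are in m, angles in rad, forces in N, time in s.
With the tool pointing down it reaches from about 0.325 to 0.9 m from the base axis. Payload 3.5 kg.
Tool frame: the origin (TCP) lies at the very end of the fingers, on their centre line; the grasp point (between the pads) lies 19 mm behind it; z points along the fingers, y is the line along which they close (so a half turn about z gives the same grasp; the last joint's range is limited). The gripper opens to 85 mm and grips with 20 to 120 N. Pads are 22 mm wide; open, the fingers measure 114 mm over their backs; the gripper's body (76 mm by 85 mm) begins 54 mm behind the grasp point. The pads swing forward as they close: fully open they stand 13 mm farther back than shut.
Start: joints at [-1.212, 0.276, -0.026, 1.268, 0, 1.467], TCP at [0.278, -0.56, 0.209] pointing down, gripper open.
Joint ranges: [-3.12, 3.12], [-0.85, 1.88], [-1.08, 1.24], [-1.95, 2.15], [-1.57, 1.53], [-3.14, 3.14]. Speed limits (rad/s): [2.57, 2.57, 3.14, 3.14, 3.14, 3.14].

### API

Orientations are given as a unit quaternion [w, x, y, z].
In Python, from plant import manip gives the robot as it stands. The module is installed in compiled form; this text tells all that it offers.
- The arm moves only by the tool servo_tool, never from a script. Its argument "targets" is a list of rows, each a list of 5 numbers: the shift along the tool's x, y, z in m, then the turn about the tool's z in degrees, then the finger opening in m, from 0 to 0.0854. In form: [[x, y, z, spin, hand], ...]. A call has 1 to 20 rows; each row shifts and turns the commanded pose from where the row before left it, along the tool's axes as they then stand; what a row does not reach is not made up. A row lasts 1/12 s, in which the tool goes at most 41.7 mm and 7.16 degrees, less where a joint would pass 70% of its speed; a pose out of reach is approached as far as the arm can. A call with a gripper value outside its range is refused whole. The fingers move at their own pace and stop on an object; the grip force is fixed at half the most. Time passes only in rows, so rows that do not move let the fingers close. It gives the time, the measured TCP pose, the force, the opening and the grip force at its end, in the units of the state.
- manip.sense(): the state, without advancing time (a new reading comes with each control period).
- manip.read_camera(name): name is "scene" or "top" or "wrist"; returns the picture (480x640x3 uint8, blue, green, red); there is no depth.
- manip.camera_params(name): a dict with "intrinsics" (3x3 intrinsics, pixels), "R" (3x3) and "t" (3): a world point X has camera coordinates R X + t. Camera axes: x right, y down, z forward; pixel columns grow to the right and rows downward; lengths in m; the calibration is good to about 2 mm. A picture is of the moment at which its call begins: read the wrist's pose just before it. camera_params takes no time and is no camera call; for the wrist camera it gives the pose at the moment of the call.
- manip.sign_off(): hands the job in; it is judged then, once.
The state is a dict: "clock": time; "joint_pos": joint angles; "qd": joint speeds; "tau": joint torques, N m; "position": TCP position; "ee_rot": TCP orientation; "wrist_force": force on the tool from outside, world axes, zero at the start; "wrist_torque": the same for the moment, N m; "opening": finger opening in m; "grip_force": force on a finger pad.
Only numpy, scipy, OpenCV 4.12 (cv2) and the standard library are available. Lean on these libraries where they do the work, as an engineer would, in place of code of your own. Each camera call takes 0.05 s, during which the arm holds its last target. There are 200 camera calls.

## Working session

There is one attempt and no reset: what is moved stays moved. The work goes in short steps, Python scripts to look and compute and a tool call to move; the robot and the scene stay as the last step left them, time stands still between calls to the robot, and variables do not carry over. Pictures are saved under pics/ and viewed, at most 10 in all, crops included, and the job is handed in when it is done.

Besides the shell and the picture viewer there is one more tool, called after "Emit:" as a command line: name --pt "numbers of a row" for each row, then --argument value for the rest. servo_tool: Moves the arm, as the interface text tells. Its arguments: {"type":"object","properties":{"targets":{"type":"array"}},"required":["targets"]}

```bash
mkdir -p pics; ls
python3 - <<'E'
from plant import manip
import cv2,numpy as np
np.set_printoptions(precision=4,suppress=True)
s=manip.sense();print({k:np.round(v,4) for k,v in s.items()})
for n in("scene","top","wrist"):
    p=manip.camera_params(n);im=manip.read_camera(n);cv2.imwrite(f"pics/{n}0.png",im)
    print(n,p["intrinsics"].tolist(),(-p["R"].T@p["t"]).round(3),p["R"].round(3).tolist())
E
```

```text
pics
{'clock': np.float64(0.0), 'joint_pos': array([-1.2124,  0.2771, -0.0279,  1.268 , -0.    ,  1.4674]), 'qd': array([ 0.    , -0.0014, -0.0004,  0.0012,  0.0008, -0.0016]), 'tau': array([ -0.0006, -44.5508,  29.5203,   0.0164,  -0.0001,  -0.    ]), 'position': array([ 0.2782, -0.5587,  0.2074]), 'ee_rot': array([-0.0011,  0.9735,  0.2288, -0.0001]), 'wrist_force': array([-0.0727, -0.768 , -0.4844]), 'wrist_torque': array([ 0.0161, -0.008 ,  0.0038]), 'grip_force': np.float64(0.0), 'opening': np.float64(0.0853)}
scene [[548.2758759387759, 0.0, 314.40339032072546], [0.0, 548.2758759387759, 231.65150070780643], [0.0, 0.0, 1.0]] [ 1.052 -0.571  0.709] [[0.753, 0.658, 0.013], [0.443, -0.491, -0.75], [-0.487, 0.57, -0.662]]
top [[473.83283328824484, 0.0, 315.54757735970225], [0.0, 473.83283328824484, 238.02481339208902], [0.0, 0.0, 1.0]] [ 0.513 -0.013  0.918] [[-0.016, -1.0, 0.026], [-0.996, 0.014, -0.09], [0.09, -0.027, -0.996]]
wrist [[384.8973959810941, 0.0, 325.8668071797412], [0.0, 384.8973959810941, 236.1767519304735], [0.0, 0.0, 1.0]] [ 0.339 -0.53   0.372] [[0.446, -0.895, -0.002], [-0.863, -0.43, 0.265], [-0.238, -0.116, -0.964]]
```

View pics/top0.png

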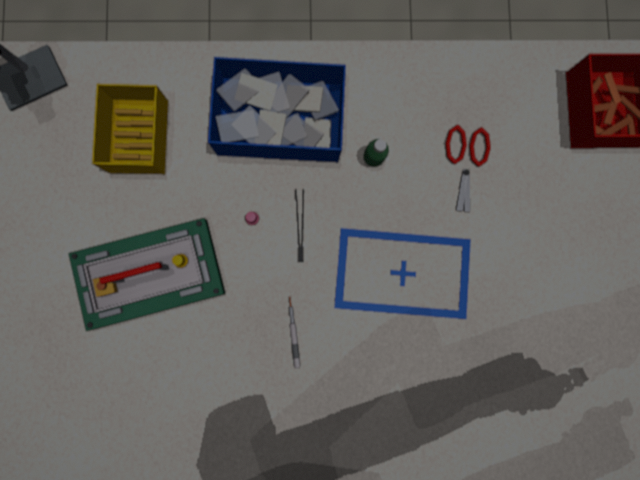

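View pics/scene0.png

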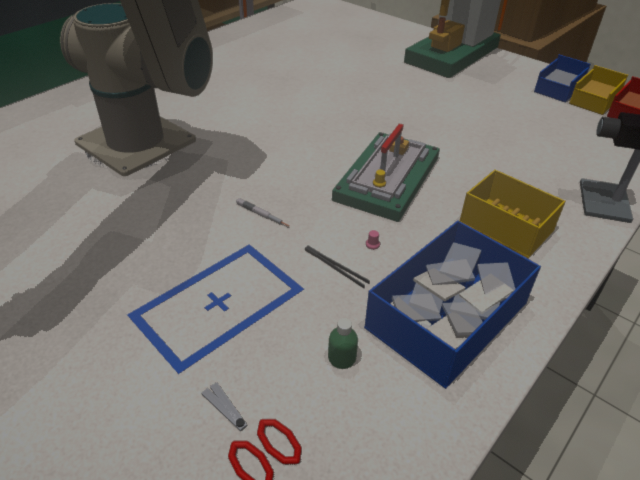

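Top view: carrier with its red bar at (133,273) on the green nest (147,274), brass at (104,286), yellow sleeve at (180,261), tape cross at (403,273). Scene view: bar at about (393,140), cross at (217,301).
Could be mistaken for the red bar in the top view: scissors handles (467,145), red bin (605,100), pen tip (290,299). In the scene view there is also a green-based press (455,50), and a pink sleeve at top (251,217). I choose the red bar on the nest at top (133,273).

```bash
cat > h.py <<'E'
import cv2,numpy as np
from plant import manip
np.set_printoptions(precision=4,suppress=True)
def ray(p,uv):
    d=p["R"].T@np.linalg.solve(p["intrinsics"],[uv[0],uv[1],1.]);return -p["R"].T@p["t"],d/np.linalg.norm(d)
def onz(p,uv,z):
    c,d=ray(p,uv);return c+d*(z-c[2])/d[2]
def tri(rs):
    A=sum(np.eye(3)-np.outer(d,d) for c,d in rs);b=sum((np.eye(3)-np.outer(d,d))@c for c,d in rs)
    X=np.linalg.solve(A,b);return X,[np.linalg.norm(np.cross(X-c,d)) for c,d in rs]
def mask(im,lo,hi,box):
    h=cv2.cvtColor(im,cv2.COLOR_BGR2HSV);h[...,0]=(h[...,0].astype(int)+20)%180
    m=cv2.inRange(h,(lo[0]+20,)+lo[1:],(hi[0]+20,)+hi[1:]);o=np.zeros_like(m);x0,y0,x1,y1=box;o[y0:y1,x0:x1]=m[y0:y1,x0:x1];return o
def blob(m):
    n,l,s,c=cv2.connectedComponentsWithStats(m);i=1+np.argmax(s[1:,4])
    pts=np.argwhere(l==i)[:,::-1].astype(np.float32);return c[i],s[i,4],pts
def ends(pts):
    c,sz,a=cv2.minAreaRect(pts);b=cv2.boxPoints((c,sz,a));e=[np.linalg.norm(b[i]-b[(i+1)%4]) for i in(0,1)]
    return ((b[0]+b[3])/2,(b[1]+b[2])/2) if e[0]>e[1] else ((b[0]+b[1])/2,(b[2]+b[3])/2)
RED=((-8,130,60),(8,255,255))
E
python3 - <<'E'
from h import *
T,S=[manip.camera_params(n) for n in("top","scene")];t,s=cv2.imread("pics/top0.png"),cv2.imread("pics/scene0.png")
ct,at,pt=blob(mask(t,*RED,(70,220,225,330)));cs,as_,ps=blob(mask(s,*RED,(330,110,440,200)))
print(ct,at,cs,as_);print("bar centre",tri([ray(T,ct),ray(S,cs)]))
et=sorted(ends(pt),key=lambda e:e[0]);es=sorted(ends(ps),key=lambda e:-e[1]) 
print(et,es)
for a in et:
  for b in es: print("end",tri([ray(T,a),ray(S,b)]))
for z in(.104,.112): print(z,[onz(T,e,z) for e in et])
g=mask(t,(60,80,30),(90,255,255),(60,205,235,340));_,a,pg=blob(g);r=cv2.minAreaRect(pg);b=cv2.boxPoints(r)
P=np.array([onz(T,q,.03) for q in b]);print("nest",P.mean(0),np.linalg.norm(np.diff(P,axis=0),axis=1),np.diff(P,axis=0)[:,:2])
B=((105,120,60),(125,255,255))
for p,im,bx in((T,t,(330,220,480,325)),(S,s,(120,235,310,375))):
  m=mask(im,*B,bx);c,a,q=blob(m);h=cv2.convexHull(q)[:,0];ap=cv2.approxPolyDP(cv2.convexHull(q),8,True)[:,0]
  P=np.array([onz(p,u,0) for u in ap]);print("tape",P.mean(0),np.linalg.norm(P-np.roll(P,1,0),axis=1),(P-np.roll(P,1,0))[:,:2].tolist())
  n,l,st,cc=cv2.connectedComponentsWithStats(m);print([ (st[i,4],onz(p,cc[i],0)) for i in range(1,n) if st[i,4]>30])
n=cv2.hconcat([cv2.resize(t[205:340,60:235],None,fx=2.2,fy=2.2,interpolation=2),cv2.resize(s[110:245,325:450],(275,297),interpolation=2)])
cv2.imwrite("pics/crop1.png",n)
E
```

```text
[128.4688 273.0723] 401 [391.6028 136.6525] 141
bar centre (array([0.5305, 0.2826, 0.105 ]), [np.float64(0.0003569006267175309), np.float64(0.00035690062671756375)])
[array([ 99.2694, 281.5073], dtype=float32), array([159.651 , 263.8092], dtype=float32)] [array([382.8171, 147.8537], dtype=float32), array([401.4512, 124.561 ], dtype=float32)]
end (array([0.5016, 0.3392, 0.0448]), [np.float64(0.02293260150762726), np.float64(0.022932601507627125)])
end (array([0.5187, 0.3318, 0.1072]), [np.float64(0.0017926930492440745), np.float64(0.0017926930492441872)])
end (array([0.5455, 0.2294, 0.1093]), [np.float64(7.155432686958334e-06), np.float64(7.155432687122806e-06)])
end (array([0.5595, 0.2261, 0.1661]), [np.float64(0.020804547608100684), np.float64(0.020804547608100882)])
0.104 [array([0.5174, 0.3319, 0.104 ]), array([0.5457, 0.231 , 0.104 ])]
0.112 [array([0.5173, 0.3285, 0.112 ]), array([0.5454, 0.2286, 0.112 ])]
nest [0.5312 0.2778 0.03  ] [0.2629 0.1474 0.2595] [[ 0.0645 -0.2549]
 [-0.1426 -0.0374]
 [-0.0616  0.2521]]
tape [ 0.5252 -0.2055  0.    ] [0.2522 0.1519 0.2505 0.1494] [[-0.024994715983674753, -0.2509205227729522], [-0.15096859460089096, 0.01661178481545006], [0.027282656716987985, 0.24896047626876716], [0.14868065386757773, -0.01465173831126508]]
[(np.int32(2659), array([ 0.5235, -0.2057,  0.    ])), (np.int32(172), array([ 0.5252, -0.206 ,  0.    ]))]
tape [ 0.5257 -0.2058 -0.    ] [0.1502 0.2522 0.1517 0.249 ] [[0.14980183489791166, -0.01030292523348808], [-0.023012512989422418, -0.25118441933181274], [-0.15104305849927369, 0.013705495070853058], [0.024253736590784447, 0.24778184949444776]]
[(np.int32(2795), array([ 0.5338, -0.2268, -0.    ])), (np.int32(182), array([ 0.5257, -0.2053,  0.    ]))]
```

View pics/crop1.png

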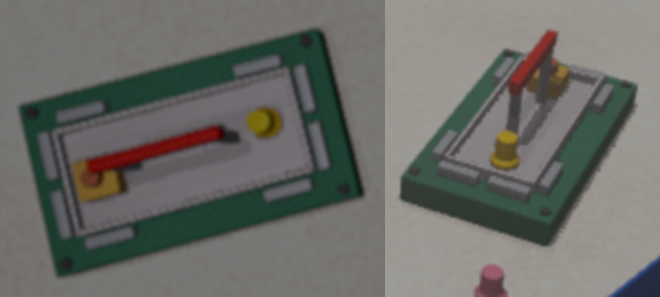

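The crop confirms the choice: a red bar on two posts over the tray, brass block at the left (+y) end under the bar's left tip, yellow sleeve at the other end, and the pink look-alike outside the nest. Triangulated bar height is 105 mm against 104 mm expected, and the nest and tape sizes match.

Emit:
servo_tool --pt "0 0 0 -7 0.085" --pt "0 0 0 -7 0.085" --pt "0 0 0 -7 0.085" --pt "0 0 0 -7 0.085" --pt "0 0 0 -7 0.085" --pt "0 0 0 -7 0.085" --pt "0 0 0 -7 0.085" --pt "0 0 0 -7 0.085" --pt "0 0 0 -7 0.085" --pt "0 0 0 -7 0.085" --pt "0 0 0 -7 0.085" --pt "0.015 0.01 -0.005 0 0.085" --pt "0.032 0.02 -0.005 0 0.085" --pt "0.032 0.02 -0.005 0 0.085" --pt "0.032 0.02 -0.005 0 0.085" --pt "0.032 0.02 -0.005 0 0.085" --pt "0.032 0.02 -0.005 0 0.085" --pt "0.032 0.02 0 0 0.085" --pt "0.032 0.02 0 0 0.085" --pt "0.032 0.02 0 0 0.085"

```text
clock: 1.82
position: [0.3806, -0.2538, 0.2388]
ee_rot: [0.0, 0.62, 0.784, 0.0]
wrist_force: [0.5, 0.4, 0.6]
opening: 0.0855
grip_force: 0.0
```

Emit:
servo_tool --pt "0.032 0.02 0 0 0.085" --pt "0.032 0.02 0 0 0.085" --pt "0.032 0.02 0 0 0.085" --pt "0.032 0.02 0 0 0.085" --pt "0.032 0.02 0 0 0.085" --pt "0.032 0.02 0 0 0.085" --pt "0.032 0.02 0 0 0.085" --pt "0.032 0.02 0 0 0.085" --pt "0.032 0.02 0 0 0.085" --pt "0.032 0.02 0 0 0.085" --pt "0.032 0.02 0 0 0.085" --pt "0.032 0.02 0 0 0.085" --pt "0.032 0.02 0 0 0.085" --pt "0.02 0.011 0 0 0.085" --pt "0.01 0 0 0 0.085" --pt "0 0 0 0 0.085" --pt "0 0 0 0 0.085" --pt "0 0 0 0 0.085"

```text
clock: 3.32
position: [0.5396, 0.2393, 0.2386]
ee_rot: [-0.0, 0.62, 0.785, -0.001]
wrist_force: [-0.3, 0.2, -0.8]
opening: 0.0851
grip_force: 0.0
```

Run:
```python
from h import *
s=manip.sense();print(s["clock"],s["position"],s["ee_rot"],s["wrist_force"])
np.save("w1.npy",manip.camera_params("wrist"),allow_pickle=True);im=manip.read_camera("wrist");cv2.imwrite("pics/w1.png",im)
```

```text
3.3167 [0.5396 0.2393 0.2386] [-0.      0.6199  0.7847 -0.0005] [-0.3312  0.243  -0.8152]
```

View pics/w1.png

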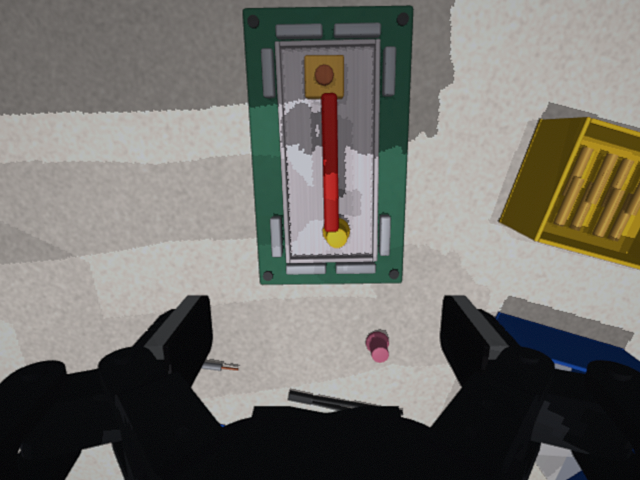

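Wrist view: red bar from (329,95) to (332,230), brass at (324,76) at the top (+y) end, yellow sleeve at (336,234), and the pink look-alike outside at (377,345). Now the second wrist position.

Emit:
servo_tool --pt "0.016 0 0.002 0 0.085" --pt "0.025 0 0.004 0 0.085" --pt "0.016 0 0.004 0 0.085" --pt "0.009 0 0 0 0.085" --pt "0 0 0 0 0.085" --pt "0 0 0 0 0.085" --pt "0 0 0 0 0.085"

```text
clock: 3.95
position: [0.5255, 0.3035, 0.229]
ee_rot: [0.0, 0.62, 0.785, 0.0]
wrist_force: [-0.4, -0.0, 0.3]
opening: 0.085
grip_force: 0.0
```

Run:
```python
from h import *
s=manip.sense();print(s["clock"],s["position"],s["ee_rot"],s["wrist_force"])
P2=manip.camera_params("wrist");i2=manip.read_camera("wrist");cv2.imwrite("pics/w2.png",i2)
P1=np.load("w1.npy",allow_pickle=True).item();i1=cv2.imread("pics/w1.png")
T,t=manip.camera_params("top"),cv2.imread("pics/top0.png")
R=[]
for p,im,bx in((P1,i1,(270,60,400,300)),(P2,i2,(220,60,420,420))):
  c,a,q=blob(mask(im,*RED,bx));e=sorted(ends(q),key=lambda e:e[1]);print(c,a,e);R.append((p,c,e))
  X=[onz(p,u,.112) for u in e];d=X[0]-X[1];print("on .112",X,(X[0]+X[1])/2,np.linalg.norm(d),np.degrees(np.arctan2(d[1],d[0])))
  for nm,lo,hi,f in(("green",(60,80,25),(90,255,255),.03),):
    _,_,g=blob(mask(im,lo,hi,(200,0,460,480)));r=cv2.minAreaRect(g);b=cv2.boxPoints(r);Y=np.array([onz(p,u,.03) for u in b]);print("nest",Y.mean(0),np.linalg.norm(np.diff(Y,axis=0),axis=1),np.degrees(np.arctan2(*np.diff(Y,axis=0)[:,[1,0]].T)))
print("tri c",tri([ray(p,c) for p,c,e in R]))
for k in(0,1): print("tri end",tri([ray(p,e[k]) for p,c,e in R]))
```

```text
3.95 [0.5255 0.3035 0.229 ] [0.0003 0.6198 0.7847 0.    ] [-0.3936 -0.0392  0.2585]
[329.8658 160.876 ] 2041 [array([328.4327,  92.9036], dtype=float32), array([331.4332, 230.9254], dtype=float32)]
on .112 [array([0.5204, 0.3288, 0.112 ]), array([0.5463, 0.2308, 0.112 ])] [0.5333 0.2798 0.112 ] 0.10134671344585652 104.81068157231401
nest [0.5334 0.2799 0.03  ] [0.1459 0.2559 0.1756] [  14.0337  -72.3793 -165.7699]
[328.1575 246.9109] 1841 [array([327.1191, 183.9561], dtype=float32), array([328.9236, 312.0715], dtype=float32)]
on .112 [array([0.5202, 0.3312, 0.112 ]), array([0.5454, 0.2318, 0.112 ])] [0.5328 0.2815 0.112 ] 0.10256276704959134 104.24740068226312
nest [0.533  0.2804 0.03  ] [0.1451 0.2562 0.174 ] [  14.052   -72.6208 -165.8067]
tri c (array([0.5327, 0.2823, 0.1039]), [np.float64(1.5089074154024164e-05), np.float64(1.5089074153837914e-05)])
tri end (array([0.5204, 0.3298, 0.1013]), [np.float64(0.00017231072012538777), np.float64(0.00017231072012565394)])
tri end (array([0.5463, 0.2296, 0.1073]), [np.float64(0.00031895264753728503), np.float64(0.00031895264753745926)])
```

View pics/w2.png

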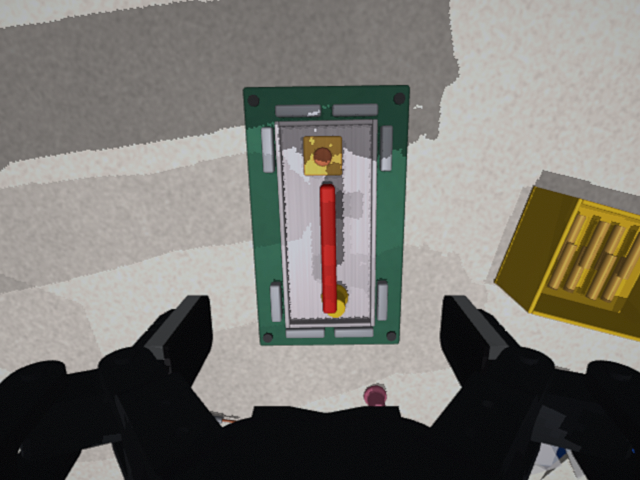

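Second wrist view: bar at (328,184) to (329,312), with the finger midline on the same column. Bar centre is about (0.533, 0.281, 0.104), yaw 104.2°, bar length 102.5 mm as it should be. I'll grip 27 mm off the bar's centre, towards the brass end, at the centre of gravity.

Emit:
servo_tool --pt "0.0034 0.0015 0.01 -0.8 0.05" --pt "0 0 0.02 0 0.05" --pt "0 0 0.03 0 0.05" --pt "0 0 0.03 0 0.05" --pt "0 0 0.025 0 0.05" --pt "0 0 0.02 0 0.04" --pt "0 0 0.009 0 0.03" --pt "0 0 0 0 0.024" --pt "0 0 0 0 0.02" --pt "0 0 0 0 0.018" --pt "0 0 0 0 0.018" --pt "0 0 0 0 0.018" --pt "0 0 0 0 0.018"

```text
clock: 5.08
position: [0.5267, 0.3087, 0.0859]
ee_rot: [0.001, 0.614, 0.789, 0.001]
wrist_force: [-0.8, 0.2, -0.9]
opening: 0.0186
grip_force: 0.0
```

Run:
```python
from h import *
s=manip.sense();print({k:np.round(s[k],4) for k in("clock","position","ee_rot","wrist_force","wrist_torque","opening","grip_force")})
i=manip.read_camera("wrist");cv2.imwrite("pics/w3.png",i)
```

```text
{'clock': np.float64(5.0833), 'position': array([0.5267, 0.3087, 0.0859]), 'ee_rot': array([0.0006, 0.6139, 0.7894, 0.0011]), 'wrist_force': array([-0.7645,  0.1867, -0.8592]), 'wrist_torque': array([-0.0799,  0.0075,  0.0364]), 'opening': np.float64(0.0186), 'grip_force': np.float64(0.0)}
```

View pics/w3.png

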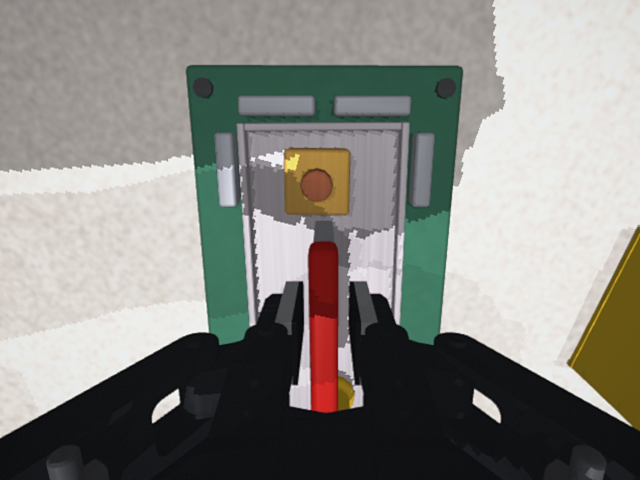

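Bar is between the fingers, about 1 mm left of their midline (bar 309–338, pads 303 and 349). I'll correct that and close in very small steps, watching the force, because the fixed 60 N must not develop.

Emit:
servo_tool --pt "0 -0.001 0.001 0 0.016" --pt "0 0 0 0 0.015" --pt "0 0 0 0 0.014" --pt "0 0 0 0 0.0135" --pt "0 0 0 0 0.0135"

```text
clock: 5.55
position: [0.5249, 0.3081, 0.0836]
ee_rot: [0.0, 0.614, 0.789, 0.0]
wrist_force: [0.1, 0.4, -0.3]
opening: 0.0136
grip_force: 0.2
```

Emit:
servo_tool --pt "0 0 0 0 0.0129" --pt "0 0 0 0 0.0129"

```text
clock: 5.72
position: [0.5252, 0.3081, 0.0837]
ee_rot: [0.0, 0.614, 0.789, 0.0]
wrist_force: [1.3, 1.1, 0.4]
opening: 0.0128
grip_force: 0.6
```

Emit:
servo_tool --pt "0 0 0 0 0.0125" --pt "0 0 0 0 0.0125"

```text
clock: 5.88
position: [0.5254, 0.3082, 0.0838]
ee_rot: [0.0, 0.614, 0.789, 0.0]
wrist_force: [2.7, 0.4, -1.2]
opening: 0.0124
grip_force: 1.0
```

Emit:
servo_tool --pt "0 0 0 0 0.0122" --pt "0 0 0 0 0.0122"

```text
clock: 6.05
position: [0.5253, 0.3082, 0.0838]
ee_rot: [0.0, 0.614, 0.789, 0.0]
wrist_force: [1.9, 0.3, -0.0]
opening: 0.0124
grip_force: 1.1
```

Emit:
servo_tool --pt "0 0 0 0 0.0119" --pt "0 0 0 0 0.0119"

```text
clock: 6.22
position: [0.5254, 0.3082, 0.0839]
ee_rot: [0.0, 0.614, 0.789, 0.0]
wrist_force: [2.5, 1.5, 1.4]
opening: 0.0117
grip_force: 2.3
```

Emit:
servo_tool --pt "0 0 0 0 0.0117" --pt "0 0 0 0 0.0117"

```text
clock: 6.38
position: [0.5253, 0.3082, 0.0839]
ee_rot: [0.0, 0.614, 0.789, 0.0]
wrist_force: [2.9, 0.3, 0.4]
opening: 0.0117
grip_force: 5.0
```

Emit:
servo_tool --pt "0 0 0 0 0.0115" --pt "0 0 0 0 0.0115"

```text
clock: 6.55
position: [0.5253, 0.3081, 0.0839]
ee_rot: [0.0, 0.614, 0.789, 0.0]
wrist_force: [2.4, -0.2, 0.8]
opening: 0.0118
grip_force: 8.1
```

The force follows the commanded opening at about 15 N/mm, so 12 N is reachable.

Emit:
servo_tool --pt "0 0 0 0 0.0114" --pt "0 0 0 0 0.0113" --pt "0 0 0 0 0.0113" --pt "0 0 0 0 0.0113"

```text
clock: 6.88
position: [0.5253, 0.3082, 0.084]
ee_rot: [0.0, 0.614, 0.789, 0.0]
wrist_force: [2.9, 1.5, 1.4]
opening: 0.0115
grip_force: 11.4
```

Emit:
servo_tool --pt "0 0 0 0 0.01125" --pt "0 0 -0.0005 0 0.01125" --pt "0 0 -0.0005 0 0.01125" --pt "0 0 -0.001 0 0.01125" --pt "0 0 -0.001 0 0.01125" --pt "0 0 0 0 0.01125" --pt "0 0 0 0 0.01125"

```text
clock: 7.47
position: [0.523, 0.3074, 0.0853]
ee_rot: [-0.001, 0.614, 0.789, -0.002]
wrist_force: [-0.7, -0.9, -5.8]
opening: 0.0111
grip_force: 11.7
```

Run:
```python
from h import *
s=manip.sense();print({k:np.round(s[k],4) for k in("clock","position","ee_rot","wrist_force","wrist_torque","opening","grip_force")})
i=manip.read_camera("wrist");cv2.imwrite("pics/w4.png",i);s2=manip.sense();print(s2["wrist_force"],s2["wrist_torque"])
X=np.array([-.246,.969,0]);print("torque about carrier x axis",s["wrist_torque"]@[.969,.246,0],s2["wrist_torque"]@[.969,.246,0])
```

```text
{'clock': np.float64(7.4667), 'position': array([0.523 , 0.3074, 0.0853]), 'ee_rot': array([-0.001 ,  0.6138,  0.7894, -0.0016]), 'wrist_force': array([-0.7412, -0.9108, -5.8216]), 'wrist_torque': array([ 0.0613,  0.0191, -0.0356]), 'opening': np.float64(0.0111), 'grip_force': np.float64(11.7354)}
[-0.499  -0.3729 -3.6541] [ 0.001  -0.0177  0.0069]
torque about carrier x axis 0.06404922170487773 -0.00338922053434363
```

Emit:
servo_tool --pt "0 0 -0.001 0 0.01125" --pt "0 0 -0.0015 0 0.01125" --pt "0 0 -0.0015 0 0.01125" --pt "0 0 -0.0015 0 0.01125" --pt "0 0 -0.0015 0 0.01125" --pt "0 0 -0.001 0 0.01125" --pt "0 0 0 0 0.01125" --pt "0 0 0 0 0.01125" --pt "0 0 0 0 0.01125"

```text
clock: 8.27
position: [0.5247, 0.308, 0.0946]
ee_rot: [-0.0, 0.614, 0.789, -0.0]
wrist_force: [0.4, -0.5, -4.5]
opening: 0.0117
grip_force: 11.7
```

Run:
```python
from h import *
F=[];Q=[]
for k in range(4):
    s=manip.sense();F.append(s["wrist_force"]);Q.append(s["wrist_torque"])
    i=manip.read_camera("wrist" if k==0 else "scene")
    if k==0: w=i
print(s["clock"],s["position"],s["opening"],s["grip_force"],np.mean(F,0),np.mean(Q,0))
c=cv2.hconcat([cv2.resize(w,(480,360)),cv2.resize(i[90:230,320:445],(321,360),interpolation=2)]);cv2.imwrite("pics/w5.png",c[:,:800])
```

```text
8.4167 [0.5247 0.3079 0.0945] 0.0113823850484264 11.735638529062271 [-0.0852 -0.0124 -4.5501] [ 0.0347  0.0334 -0.0118]
```

View pics/w5.png

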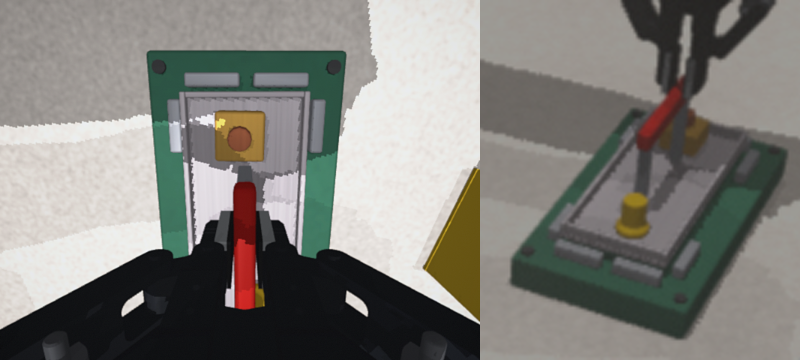

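Carrier is about 10 mm up, both parts standing, the brass at (240,138) and the sleeve at (633,215) in the two halves. Weight is 4.5 N, as expected. I'll lift further and check for tilt creep.

Emit:
servo_tool --pt "0 0 -0.002 0 0.01125" --pt "0 0 -0.004 0 0.01125" --pt "0 0 -0.005 0 0.01125" --pt "0 0 -0.005 0 0.01125" --pt "0 0 -0.005 0 0.01125" --pt "0 0 -0.004 0 0.01125" --pt "0 0 -0.002 0 0.01125" --pt "0 0 0 0 0.01125" --pt "0 0 0 0 0.01125"

```text
clock: 9.22
position: [0.5249, 0.3081, 0.1218]
ee_rot: [0.0, 0.614, 0.789, 0.0]
wrist_force: [-0.7, 0.8, -4.2]
opening: 0.0115
grip_force: 11.7
```

```bash
cat >> h.py <<'E'
def tilt(name):
    F=[];Q=[]
    for k in range(3):
        s=manip.sense();F.append(s["wrist_force"]);Q.append(s["wrist_torque"]);im=manip.read_camera("wrist")
    cv2.imwrite(f"pics/{name}.png",im)
    print(s["clock"],s["position"],s["ee_rot"],s["opening"],s["grip_force"],np.mean(F,0),np.mean(Q,0));return im
def feat(im):
    _,a,b=blob(mask(im,((5,110,50)),((30,255,255)),(270,130,370,232)));(c,sz,an)=cv2.minAreaRect(b)
    _,_,r=blob(mask(im,*RED,(290,200,360,420)));top=r[:,1].min();row=r[r[:,1]<top+15]
    rw=r[(r[:,1]>330)&(r[:,1]<360)]
    return np.array([*c,*sz,row[:,0].mean(),top,rw[:,0].mean()])
E
python3 - <<'E'
from h import *
im=tilt("w6")
for f in("w3","w4","w6"):print(f,feat(cv2.imread(f"pics/{f}.png")))
E
```

```text
9.3167 [0.5245 0.3079 0.1213] [-0.0002  0.6139  0.7894 -0.0003] 0.01099795110078068 11.73572525382042 [-0.5665  0.0608 -4.6025] [ 0.0005 -0.0099  0.0251]
w3 [316.5    181.      66.      65.     323.1785 241.     323.5836]
w4 [319.5    180.5     67.      65.     326.1312 242.     326.1162]
w6 [319.5    181.      66.      65.     326.1514 242.     326.115 ]
```

No relative motion between carrier and gripper (bar and brass at the same pixels in w4 and w6), so the load is balanced. I'll carry it gently.

Emit:
servo_tool --pt "0 0 -0.003 0 0.01125" --pt "0 0 -0.006 0 0.01125" --pt "0 0 -0.009 0 0.01125" --pt "0 0 -0.01 0 0.01125" --pt "0 0 -0.011 0 0.01125" --pt "0 0 -0.011 0 0.01125" --pt "0 0 -0.011 0 0.01125" --pt "0 0 -0.009 0 0.01125" --pt "0 0 -0.007 0 0.01125" --pt "0 0 -0.004 0 0.01125" --pt "0 0 -0.0015 0 0.01125" --pt "-0.002 -0.0005 0 0 0.01125" --pt "-0.004 -0.001 0 0 0.01125" --pt "-0.006 -0.0015 0 0 0.01125" --pt "-0.008 -0.002 0 0 0.01125" --pt "-0.01 -0.0025 0 0 0.01125" --pt "-0.012 -0.003 0 0 0.01125" --pt "-0.012 -0.003 0 0 0.01125" --pt "-0.012 -0.003 0 0 0.01125" --pt "-0.012 -0.003 0 0 0.01125"

```text
clock: 11.03
position: [0.5251, 0.2259, 0.2041]
ee_rot: [0.0, 0.614, 0.789, -0.0]
wrist_force: [0.3, 0.8, -4.8]
opening: 0.0115
grip_force: 11.7
```

Emit:
servo_tool --pt "-0.012 -0.003 0 0 0.01125" --pt "-0.012 -0.003 0 0 0.01125" --pt "-0.012 -0.003 0 0 0.01125" --pt "-0.012 -0.003 0 0 0.01125" --pt "-0.012 -0.003 0 0 0.01125" --pt "-0.012 -0.003 0 0 0.01125" --pt "-0.012 -0.003 0 0 0.01125" --pt "-0.012 -0.003 0 0 0.01125" --pt "-0.012 -0.003 0 0 0.01125" --pt "-0.012 -0.003 0 0 0.01125" --pt "-0.012 -0.003 0 0 0.01125" --pt "-0.012 -0.003 0 0 0.01125" --pt "-0.012 -0.003 0 0 0.01125" --pt "-0.012 -0.003 0 0 0.01125" --pt "-0.012 -0.003 0 0 0.01125" --pt "-0.012 -0.003 0 0 0.01125" --pt "-0.012 -0.003 0 0 0.01125" --pt "-0.012 -0.003 0 0 0.01125" --pt "-0.012 -0.003 0 0 0.01125" --pt "-0.012 -0.003 0 0 0.01125"

```text
clock: 12.7
position: [0.5261, -0.021, 0.2041]
ee_rot: [0.0, 0.614, 0.789, -0.0]
wrist_force: [0.8, -0.7, -3.7]
opening: 0.0117
grip_force: 11.7
```

Emit:
servo_tool --pt "-0.012 -0.003 0 0 0.01125" --pt "-0.012 -0.003 0 0 0.01125" --pt "-0.012 -0.003 0 0 0.01125" --pt "-0.012 -0.003 0 0 0.01125" --pt "-0.012 -0.003 0 0 0.01125" --pt "-0.012 -0.003 0 0 0.01125" --pt "-0.012 -0.003 0 0 0.01125" --pt "-0.012 -0.003 0 0 0.01125" --pt "-0.012 -0.003 0 0 0.01125" --pt "-0.012 -0.003 0 0 0.01125" --pt "-0.01 -0.002 0 0 0.01125" --pt "-0.008 -0.002 0 0 0.01125" --pt "-0.006 -0.001 0 0 0.01125" --pt "-0.005 -0.001 0 0 0.01125" --pt "-0.003 0 0 0 0.01125" --pt "-0.0015 0 0 0 0.01125" --pt "0 0 0 0 0.01125" --pt "0 0 0 0 0.01125"

```text
clock: 14.2
position: [0.529, -0.177, 0.2041]
ee_rot: [-0.0, 0.614, 0.79, 0.0]
wrist_force: [-0.3, 0.0, -4.8]
opening: 0.0113
grip_force: 11.7
```

Emit:
servo_tool --pt "0 0 0 0.5 0.01125" --pt "0 0 0 1 0.01125" --pt "0 0 0 2 0.01125" --pt "0 0 0 2 0.01125" --pt "0 0 0 2 0.01125" --pt "0 0 0 2 0.01125" --pt "0 0 0 2 0.01125" --pt "0 0 0 2 0.01125" --pt "0 0 0 2 0.01125" --pt "0 0 0 2 0.01125" --pt "0 0 0 1.5 0.01125" --pt "0 0 0 0.7 0.01125" --pt "0 0 0 0.3 0.01125" --pt "0 0 0 0 0.01125" --pt "0 0 0 0 0.01125" --pt "0 0 0 0 0.01125"

```text
clock: 15.53
position: [0.529, -0.1774, 0.2041]
ee_rot: [0.0, 0.742, 0.671, -0.0]
wrist_force: [-0.2, -0.9, -4.4]
opening: 0.0114
grip_force: 11.7
```

Run:
```python
from h import *
im=tilt("w7");print(feat(im))
T,S=[manip.camera_params(n) for n in("top","scene")];t,s=manip.read_camera("top"),manip.read_camera("scene")
cv2.imwrite("pics/top7.png",t);cv2.imwrite("pics/scene7.png",s)
```

```text
15.6333 [ 0.529  -0.1774  0.2041] [-0.      0.7416  0.6708  0.    ] 0.0113318642469496 11.741970777511597 [ 0.051  -0.2022 -4.6723] [ 0.0592 -0.0179  0.039 ]
[320.     181.      66.      66.     325.893  242.     326.1183]
```

View pics/scene7.png

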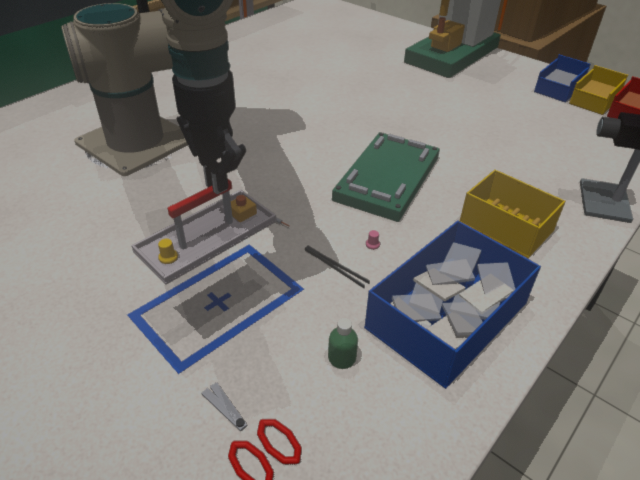

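View pics/w7.png

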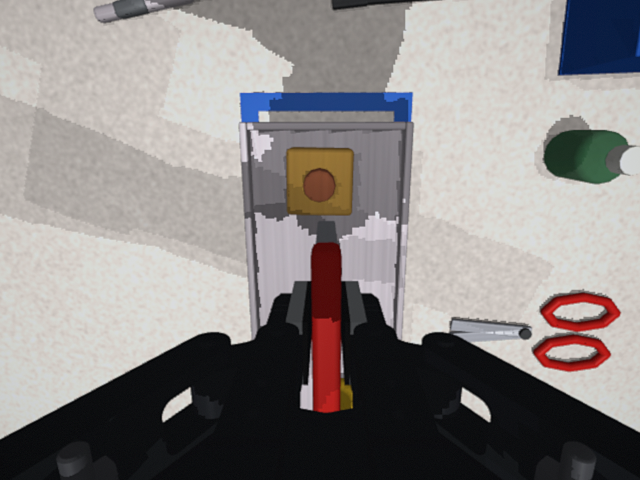

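Scene view: nest empty, carrier level above the tape with brass (243,206) and sleeve (167,250) standing, cross at (217,301), other objects in place. Wrist view: tray square with the tape, bar and brass at the same pixels as at pickup. Carrier centre works out at (0.526, -0.205) against tape (0.5255, -0.2056). Now holding for over 4 s.

Emit:
servo_tool --pt "0 0 0 0 0.01125" --pt "0 0 0 0 0.01125" --pt "0 0 0 0 0.01125" --pt "0 0 0 0 0.01125" --pt "0 0 0 0 0.01125" --pt "0 0 0 0 0.01125" --pt "0 0 0 0 0.01125" --pt "0 0 0 0 0.01125" --pt "0 0 0 0 0.01125" --pt "0 0 0 0 0.01125" --pt "0 0 0 0 0.01125" --pt "0 0 0 0 0.01125" --pt "0 0 0 0 0.01125" --pt "0 0 0 0 0.01125" --pt "0 0 0 0 0.01125" --pt "0 0 0 0 0.01125" --pt "0 0 0 0 0.01125" --pt "0 0 0 0 0.01125" --pt "0 0 0 0 0.01125" --pt "0 0 0 0 0.01125"

```text
clock: 17.45
position: [0.529, -0.1774, 0.2041]
ee_rot: [-0.0, 0.742, 0.671, -0.0]
wrist_force: [0.3, 0.2, -3.0]
opening: 0.0116
grip_force: 11.7
```

Emit:
servo_tool --pt "0 0 0 0 0.01125" --pt "0 0 0 0 0.01125" --pt "0 0 0 0 0.01125" --pt "0 0 0 0 0.01125" --pt "0 0 0 0 0.01125" --pt "0 0 0 0 0.01125" --pt "0 0 0 0 0.01125" --pt "0 0 0 0 0.01125" --pt "0 0 0 0 0.01125" --pt "0 0 0 0 0.01125" --pt "0 0 0 0 0.01125" --pt "0 0 0 0 0.01125" --pt "0 0 0 0 0.01125" --pt "0 0 0 0 0.01125" --pt "0 0 0 0 0.01125" --pt "0 0 0 0 0.01125" --pt "0 0 0 0 0.01125" --pt "0 0 0 0 0.01125" --pt "0 0 0 0 0.01125" --pt "0 0 0 0 0.01125"

```text
clock: 19.12
position: [0.529, -0.1774, 0.2041]
ee_rot: [-0.0, 0.742, 0.671, 0.0]
wrist_force: [0.1, -0.5, -4.3]
opening: 0.0113
grip_force: 11.7
```

Emit:
servo_tool --pt "0 0 0 0 0.01125" --pt "0 0 0 0 0.01125" --pt "0 0 0 0 0.01125" --pt "0 0 0 0 0.01125" --pt "0 0 0 0 0.01125" --pt "0 0 0 0 0.01125" --pt "0 0 0 0 0.01125" --pt "0 0 0 0 0.01125" --pt "0 0 0 0 0.01125" --pt "0 0 0 0 0.01125" --pt "0 0 0 0 0.01125" --pt "0 0 0 0 0.01125"

```text
clock: 20.12
position: [0.529, -0.1774, 0.2041]
ee_rot: [-0.0, 0.742, 0.671, 0.0]
wrist_force: [-0.7, -0.1, -3.7]
opening: 0.0114
grip_force: 11.7
```

Run:
```python
from h import *
im=tilt("w8");print(feat(im))
T,S=[manip.camera_params(n) for n in("top","scene")];t,s=cv2.imread("pics/top7.png"),manip.read_camera("scene")
Y=((20,140,70),(32,255,255))
a=blob(mask(t,*Y,(340,200,560,340)));b=blob(mask(s,*Y,(140,220,200,275)));print(a[:2],b[:2],"sleeve",tri([ray(T,a[0]),ray(S,b[0])]))
```

```text
20.2167 [ 0.529  -0.1774  0.2041] [-0.      0.7416  0.6708 -0.    ] 0.011769544483908843 11.742446422576904 [-0.2503 -0.1687 -4.6229] [ 0.0239 -0.0277 -0.0133]
[320.     181.      66.      66.     325.893  242.     326.1528]
(array([380.4691, 269.3557]), np.int32(194)) (array([165.8736, 251.2599]), np.int32(277)) sleeve (array([ 0.497 , -0.196 ,  0.0979]), [np.float64(0.05912490032751805), np.float64(0.059124900327518125)])
```

Run:
```python
from h import *
T,S=[manip.camera_params(n) for n in("top","scene")];t=cv2.imread("pics/top7.png")
m=mask(t,(20,140,70),(32,255,255),(420,200,560,340))
a=blob(m) if m.any() else None
print(onz(S,(165.87,251.26),.168),"expected .519 -.275")
if a: print(a[:2],tri([ray(T,a[0]),ray(S,(165.87,251.26))]))
b=blob(mask(t,(5,110,50),(32,255,255),(340,220,420,330)));c=blob(mask(cv2.imread("pics/scene7.png"),(5,110,50),(32,255,255),(225,190,262,225)))
print("brass",b[:2],c[:2],tri([ray(T,b[0]),ray(S,c[0])]))
manip.sign_off()
```

```text
[ 0.5245 -0.278   0.168 ] expected .519 -.275
brass (array([381.3642, 269.6799]), np.int32(453)) (array([242.6204, 207.963 ]), np.int32(432)) (array([ 0.5298, -0.1361,  0.1652]), [np.float64(0.001627634679324516), np.float64(0.0016276346793245799)])
the job is handed in; nothing more can be done
```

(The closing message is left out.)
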